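# Change the tube in the touch mixer and mix by pressing

## Task

The red-capped tube standing in the cup of the small tube mixer is already mixed: take it out and stand it upright in any empty well of the middle carrier in the tray, and let go of it. Then take the blue-capped tube out of that carrier, stand it in the mixer's sprung cup and push the cup down with it until the cup's green band has sunk into the black collar; finish like that, with the gripper still on the tube and holding the cup down, touching the mixer only with the tube. Leave the other tube of that carrier in its well, and do not shift the pen and the mouse.

Things in the scene. Friction and masses are not known exactly. Their poses are not given: they have to be found in the camera images.
- red_tube: capped sample tube, 103 mm tall: clear barrel 14 mm in diameter with rounded foot, red cap 19 mm in diameter from 84 to 103 mm above the foot. Origin: centre of the foot; z points to the cap. About 12 g. It starts standing in the mixer's cup.
- blue_tube: capped sample tube, 103 mm tall: clear barrel 14 mm in diameter with rounded foot, blue cap 19 mm in diameter from 84 to 103 mm above the foot. Origin: centre of the foot; z points to the cap. About 12 g. It starts standing loosely in a well of the middle carrier; the only blue-capped tube there.
- other_tube: capped sample tube, 103 mm tall: clear barrel 14 mm in diameter with rounded foot, red cap 19 mm in diameter from 84 to 103 mm above the foot. Origin: centre of the foot; z points to the cap. About 12 g. Bystander: it stands in another well of the middle carrier and stays there.
- carrier: ivory tube carrier, middle of three 80 mm apart (near one empty) in a tray; fixed. 32 mm thick (x), 181 long (y), 78 high (z). Origin: centre of underside, 4 mm above the worktop. Seven wells open upward at x = 0, y = -69, -45.5, -20.5, 3.5, 28.5, 52.5, 76.5 mm, each about 20 x 18 mm, floor 8 mm above the origin. Blue and other tube start at y = -45.5 and 3.5, either way round; the rest are empty.
- mixer: touch-start tube mixer, fixed: white rounded base 116 x 116 mm, 38 mm high, grey top at 45 mm, black collar (46 mm wide at its top) up to 57 mm, with a dial on its front face. Origin: centre of its underside, on the worktop; z up. The sprung cup stands on its axis.
- cradle_floor (a point): centre of the inner floor of the mixer's sprung cup, which moves down with it; z up. Unpressed it is 68 mm above the worktop. The cup's bore is 19 mm in diameter, its flared black rubber mouth 41 mm wide outside with its rim 40 mm above this floor; a tube stands with its foot on this floor.
- cradle (a joint): how far the sprung cup is pressed straight down, 0 (up) to 0.012 m (stop). The spring takes about 2.5 N to start and about 8 N at the stop. The green band round the cup just above the collar is 9 mm high, so it is gone at 0.009.
- pen: black marker pen, 116 mm long, lying loose at the right. Bystander. Origin: centre of its underside.
- mouse_b: black computer mouse, 60 x 108 x 34 mm, loose at the left. Bystander. Origin: centre of its underside.
Mind the look-alikes: they are no part of the job. There is more than one size of the red_tube; the one meant has the size given above.

How it is judged:
By the outcome, as a careful person would: the job done as asked, in the order asked, and still so for the second after the job is handed in, while the arm keeps its last pose, push and grip.
It also fails if it takes over 64 s, if anything falls off the work surface, if the arm or the gripper's body presses on something with over 40 N, if the wrist force passes 120 N, or if a joint passes its speed limit or range.

## Robot

A 6-joint arm with a two-finger parallel gripper is mounted at the origin on a cart in front of the work surface, level with it; the furniture and walls round the work are solid. World frame = base frame: x ahead of the robot, y to its left, z up, the work surface at z = 0. Lengths are in m, angles in degrees, forces in N, time in s.
With the tool pointing down it reaches from about 0.375 to 0.9 m from the base axis. Payload 3.1 kg.
Tool frame: the origin (TCP) lies at the very end of the fingers, on their centre line; the grasp point (between the pads) lies 19 mm behind it (grip_point_offset is the distance from the TCP to the grasp point, in m); y points along the fingers, x is the direction in which the jaws open and shut, and the axes are right-handed (so a half turn about y gives the same grasp; the last joint's range is limited). The gripper opens to 87 mm and grips with 3 to 60 N. Pads are 19 mm wide; open, the fingers measure 117 mm over their backs; the gripper's body (75 mm by 190 mm) begins 51 mm behind the grasp point.
Start: joints at [56.637, 30.224, 82.088, -0, 67.689, -10.227], TCP at [0.246, 0.575, 0.223] pointing down, gripper open.
Joint ranges: [-176.69, 176.69], [-43.24, 126.21], [12.49, 139.97], [-82, 262], [0, 151.66], [-163.58, 163.58]. Speed limits (degrees/s): [159.86, 159.86, 180, 180, 180, 180].

## Interface

Orientations are given as a 3x3 rotation matrix whose columns are the frame's x, y, z axes.
In Python, from rig import * gives the robot as it stands.
- The arm moves only by the tool send_rows, never from a script. Its argument "moves" is text: rows parted by semicolons, each of 5 numbers parted by spaces: the finger opening in mm, from 0 to 87, then the shift along the tool's x, y, z in mm, then the turn about the tool's y in degrees. In form: fingers dx dy dz yaw; .... A call has 1 to 20 rows; each row shifts and turns the commanded pose from where the row before left it, along the tool's axes as they then stand; what a row does not reach is not made up. A row lasts 1/12 s, in which the tool goes at most 41.7 mm and 7.16 degrees, less where a joint would pass 70% of its speed; a pose out of reach is approached as far as the arm can. A call is refused whole if a number of a shift passes 41.7 or a number of a turn 7.16, either way. A call with a gripper value outside its range is refused whole. The fingers move at their own pace and stop on an object; the grip force is fixed at half the most. Time passes only in rows, so rows that do not move let the fingers close. It gives the time, the measured TCP pose, the force and the opening at its end, in the units of the state.
- read_state(): the state, without advancing time (a new reading comes with each control period).
- capture(name): name is "scene" or "top" or "wrist"; returns a dict with "image" (400x640x3 uint8, blue, green, red), "z_map" (400x640 float32, m along the optical axis (not along the pixel's ray), 0 where there is no reading), "mtx" (3x3 intrinsics, pixels), "origin" and "rotation" of the camera in the world; the wrist camera has in their place "tool_from_camera" (4x4, takes a point from camera to tool coordinates, whose origin is the TCP and whose axes are the tool frame's). Camera axes: x right, y up, looking along -z (the intrinsics and any distortion apply to the point x, -y, -z); pixel columns grow to the right and rows downward; lengths in m; the calibration is good to about 2 mm. A picture is of the moment at which its call begins: read the wrist's pose just before it.
- hand_in(): hands the job in, once; it reports no verdict.
Trained networks look in a picture, given as the dict that the camera call returned (one of the last four; its "shot" number tells which), for a name from the list of things; names that differ only in an ending like _2 or _b are one class to them, and where a whole thing is asked for, a point or a joint stands for the part that bears it (a point fixed in the world has none). Each returns a list of dicts, best first, with "p" (0 to 1); they miss things now and then, are a little off and sometimes report something else, mostly with a low value. They report only what shows in the picture. A call takes as long as a camera call. They do not tell look-alikes from the thing itself.
- search_frame(picture, name): "bbox" ([left, top, right, bottom] in pixels, round what is visible of it).
- masks_of(picture, name): "region" (400x640 bool, what is visible of it) and "bbox" ([left, top, right, bottom] in pixels, round what is visible of it).
- mark_of(picture, name): "pixel" ([row, column] in pixels: a listed point, or the origin of a listed thing).
The state is a dict: "time_s": time; "joint_positions": joint angles; "qvel": joint speeds; "tau": joint torques, N m; "position": TCP position; "tcp_rot": TCP orientation; "force": force on the tool from outside, world axes, zero at the start; "moment": the same for the moment, N m; "opening": opening from 0.0 (shut) to 1.0 (fully open).
Only numpy, scipy, OpenCV 4.12 (cv2) and the standard library are available. Lean on these libraries where they do the work, as an engineer would, in place of code of your own. Each camera call takes 0.05 s, during which the arm holds its last target. There are 200 camera calls.

## Working session

There is one attempt and no reset: what is moved stays moved. The work goes in short steps, Python scripts to look and compute and a tool call to move; the robot and the scene stay as the last step left them, time stands still between calls to the robot, and variables do not carry over. Pictures are saved under pics/ and viewed, about 8 in all and at most 12, crops included, and the job is handed in when it is done.

Besides the shell and the picture viewer there is one more tool, called after "Emit:" as name(argument=value, ...) on one line, values as JSON. send_rows: Moves the arm, as the interface text tells. Its arguments: {"type":"object","properties":{"moves":{"type":"string"}},"required":["moves"]}

```bash
mkdir -p pics; ls; python3 - <<'E'
from rig import *
import cv2,numpy as np
s=read_state();print(s['time_s'],s['position'],np.round(s['tcp_rot'],3),s['opening'],s['force'])
for n in ["scene","top"]:
    c=capture(n);cv2.imwrite(f"pics/{n}1.png",c['image']);np.savez(f"{n}1.npz",**{k:c[k] for k in c if k in("image","z_map","mtx","origin","rotation")})
    print(n,[k for k in c],c['origin'],np.round(c['rotation'],3),c['mtx'])
    for o in ["red_tube","blue_tube","carrier","mixer","cradle_floor","pen","mouse_b"]:
        print(o,[(np.round(d['bbox']).tolist(),round(d['p'],2)) for d in search_frame(c,o)][:6])
E
```

```text
pics
0.0 [0.24513428 0.57412003 0.2215812 ] [[ 0.393 -0.001 -0.92 ]
 [ 0.92  -0.002  0.393]
 [-0.002 -1.     0.   ]] 1.002012650998967 [ 0.3498236  -0.77624114 -0.80715751]
scene ['image', 'z_map', 'mtx', 'origin', 'rotation', 'shot'] [ 0.13915053 -0.63862058  0.91861465] [[ 0.827  0.424 -0.37 ]
 [-0.562  0.612 -0.557]
 [-0.01   0.668  0.744]] [[416.5908262    0.         316.87137427]
 [  0.         416.5908262  201.74139013]
 [  0.           0.           1.        ]]
red_tube [([339.0, 266.0, 348.0, 273.0], 0.7), ([228.0, 142.0, 238.0, 178.0], 0.64), ([255.0, 152.0, 260.0, 174.0], 0.5)]
blue_tube [([340.0, 263.0, 345.0, 273.0], 0.58), ([428.0, 286.0, 462.0, 324.0], 0.37)]
carrier [([306.0, 234.0, 362.0, 300.0], 0.61)]
mixer [([235.0, 167.0, 286.0, 212.0], 0.9)]
cradle_floor [([253.0, 169.0, 265.0, 186.0], 0.45)]
pen [([426.0, 285.0, 463.0, 321.0], 0.61)]
mouse_b [([253.0, 121.0, 273.0, 147.0], 0.54)]
top ['image', 'z_map', 'mtx', 'origin', 'rotation', 'shot'] [0.28823179 0.01572045 1.46150305] [[ 0.016  0.981 -0.193]
 [-1.     0.019  0.012]
 [ 0.015  0.193  0.981]] [[489.40527024   0.         314.75684798]
 [  0.         489.40527024 192.65875009]
 [  0.           0.           1.        ]]
red_tube [([250.0, 214.0, 257.0, 220.0], 0.41), ([392.0, 215.0, 402.0, 225.0], 0.26)]
blue_tube []
carrier [([345.0, 214.0, 413.0, 230.0], 0.65)]
mixer [([236.0, 200.0, 282.0, 243.0], 0.71)]
cradle_floor []
pen [([429.0, 168.0, 468.0, 170.0], 0.73)]
mouse_b [([162.0, 163.0, 196.0, 190.0], 0.78)]
```

```bash
python3 - <<'E'
import cv2
a=cv2.imread("pics/scene1.png")[110:340,200:480];b=cv2.imread("pics/top1.png")[130:260,150:480]
cv2.imwrite("pics/sc.png",cv2.resize(a,None,fx=2.6,fy=2.6,interpolation=2))
cv2.imwrite("pics/tc.png",cv2.resize(b,None,fx=2.4,fy=2.4,interpolation=2))
E
```

```text
(no output)
```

View pics/sc.png

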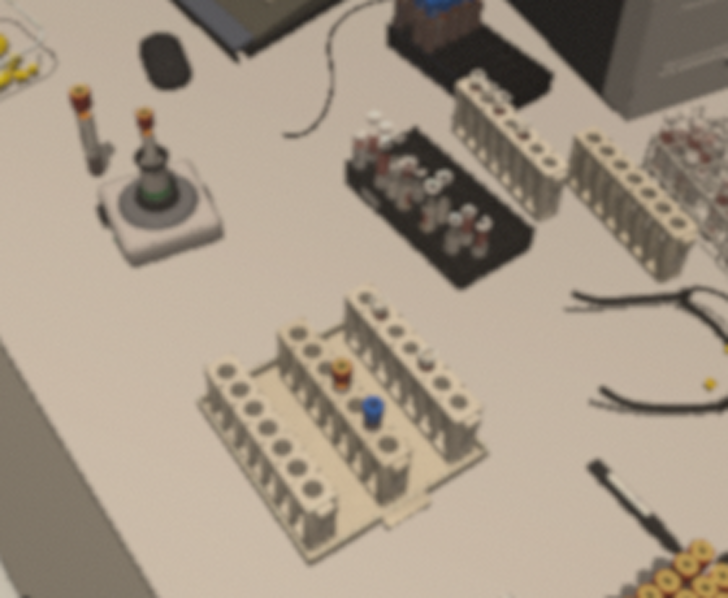

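View pics/tc.png

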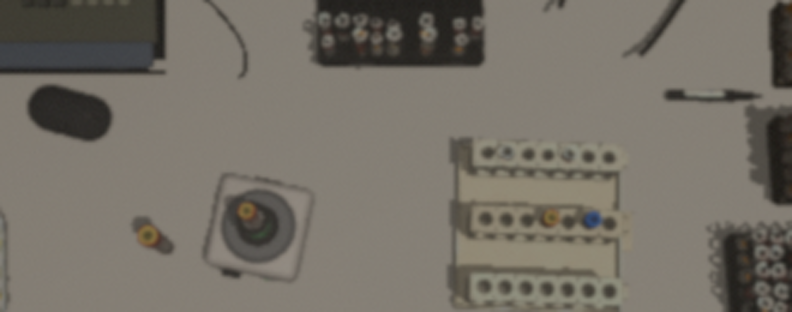

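The views show the target red tube in the mixer at crop (145,125), with a larger look-alike to its left at (85,120). In the middle carrier, the red cap is in the 4th well from the left (y=3.5) and the blue in the 6th (y=-45.5). Next is a coarse measurement.

```bash
cat > h.py <<'E'
import numpy as np,cv2
def cloud(c,T=None):
    """world points HxWx3"""
    K=c['mtx'];z=c['z_map'];v,u=np.mgrid[0:400,0:640]
    p=np.stack([(u-K[0,2])/K[0,0]*z,-(v-K[1,2])/K[1,1]*z,-z],-1)
    if T is not None: return p@T[:3,:3].T+T[:3,3]
    return p@c['rotation'].T+c['origin']
def proj_plane(c,px,zw,R=None,o=None):
    """pixel [row,col] -> world point on height zw"""
    K=c['mtx'];R=c['rotation'] if R is None else R;o=c['origin'] if o is None else o
    d=R@np.array([(px[1]-K[0,2])/K[0,0],-(px[0]-K[1,2])/K[1,1],-1]);return o+d*(zw-o[2])/d[2]
def hue(img,which):
    h=cv2.cvtColor(img,cv2.COLOR_BGR2HSV)
    H,S,V=h[...,0],h[...,1],h[...,2]
    return ((H<20)|(H>170))&(S>110)&(V>50) if which=='red' else (H>100)&(H<125)&(S>110)&(V>40)
E
python3 - <<'E'
from h import *
for n in ["top","scene"]:
    c=dict(np.load(n+"1.npz"));P=cloud(c)
    for w in("red","blue"):
        k,l,st,ce=cv2.connectedComponentsWithStats(hue(c['image'],w).astype(np.uint8))
        for i in range(1,k):
            m=l==i
            if m.sum()>12:
                p=P[m];p=p[c['z_map'][m]>0]
                if len(p) and .15<np.median(p[:,0])<.9: print(n,w,m.sum(),ce[i].round(1),np.median(p,0).round(3),p[:,2].max().round(3))
    # carrier tops: z in 0.075..0.09
    m=(abs(P[...,2]-.082)<.006)&(P[...,0]<.65)&(abs(P[...,0]-.5)<.4)
    print(n,[ (lambda q:(len(q),q.min(0).round(3),q.max(0).round(3)))(P[m&(P[...,1]<.1)])])
    q=P[m];h,xe=np.histogram(q[:,0],40,(.15,.65));print(h.tolist())
    m=(abs(P[...,2]-.045)<.004)&(P[...,1]>.05)&(P[...,1]<.25)&(P[...,0]<.45);q=P[m];print("mixer",len(q),q.mean(0),q.min(0),q.max(0))
E
```

```text
top red 1228 [515.  143.8] [ 0.712 -0.584  0.108] 0.124
top red 18 [511.  129.2] [ 0.754 -0.569  0.108] 0.116
top red 57 [541.8 180.6] [ 0.605 -0.647  0.108] 0.121
top red 1008 [512.7 194.2] [ 0.564 -0.563  0.108] 0.121
top red 24 [490.1 179. ] [ 0.606 -0.501  0.107] 0.115
top red 48 [530.6 178.7] [ 0.608 -0.621  0.108] 0.119
top red 19 [254.  218.1] [0.471 0.161 0.171] 0.176
top red 16 [212.5 229.6] [0.442 0.273 0.134] 0.137
top blue 21 [528.2 127.9] [ 0.759 -0.619  0.109] 0.115
top blue 21 [396.5 221.1] [ 0.477 -0.228  0.115] 0.12
top [(1632, array([ 0.376, -0.674,  0.076]), array([ 0.614, -0.088,  0.088]))]
[0, 0, 0, 0, 0, 0, 0, 0, 0, 0, 0, 0, 0, 0, 0, 13, 15, 3, 97, 191, 200, 82, 20, 21, 35, 242, 124, 141, 0, 8, 1, 158, 165, 222, 34, 8, 11, 1, 0, 214]
mixer 129 [0.40847001 0.15829023 0.04437032] [0.01453496 0.05329939 0.04112419] [0.44924481 0.22234909 0.04896347]
scene red 61 [230.9 149. ] [0.446 0.271 0.124] 0.137
scene red 40 [255.4 156. ] [0.472 0.159 0.167] 0.173
scene red 55 [330.9 253.7] [ 0.476 -0.187  0.112] 0.119
scene red 3546 [542.9 341.4] [ 0.702 -0.598  0.11 ] 0.12
scene red 3028 [484.3 365.5] [ 0.57  -0.56   0.111] 0.119
scene red 22 [483.3 331.1] [ 0.667 -0.509  0.035] 0.112
scene blue 36 [342.8 266.8] [ 0.476 -0.235  0.114] 0.118
scene blue 51 [570.7 334.1] [ 0.762 -0.622  0.109] 0.112
scene [(2313, array([ 0.375, -0.625,  0.076]), array([ 0.615, -0.09 ,  0.088]))]
[8, 4, 4, 3, 3, 6, 6, 4, 0, 0, 0, 0, 0, 1, 30, 16, 9, 5, 202, 256, 294, 109, 10, 35, 66, 358, 195, 141, 8, 43, 37, 241, 219, 283, 45, 21, 10, 11, 6, 197]
mixer 114 [0.42386741 0.15619965 0.04435324] [0.06168325 0.05764377 0.04112038] [0.44986699 0.20929064 0.0488651 ]
```

Emit:
send_rows(moves="87 0 -10 0 6.7;87 0 -10 0 6.7;87 0 -10 0 6.7;87 0 -10 0 6.7;87 0 -10 0 6.7;87 0 -10 0 6.7;87 0 -10 0 6.7;87 0 -10 0 6.7;87 0 -10 0 6.7;87 0 -10 0 6.6;87 0 0 0 0")

```text
time_s: 1.72
position: [0.2462, 0.5758, 0.325]
tcp_rot: [[1.0, 0.003, 0.002], [-0.002, 0.004, 1.0], [0.003, -1.0, 0.004]]
force: [-0.1, 0.3, 0.5]
opening: 1.0
```

```bash
python3 - <<'E'
from rig import *
from h import *
s=read_state();print(s['time_s'],s['position'],np.round(s['tcp_rot'],3),s['joint_positions'])
c=capture("wrist");print(np.round(c['tool_from_camera'],4),c['mtx'])
E
```

```text
1.7167 [0.24617196 0.57578199 0.324971  ] [[ 1.     0.003  0.002]
 [-0.002  0.004  1.   ]
 [ 0.003 -1.     0.004]] [5.66399550e+01 2.48741174e+01 7.46321030e+01 2.09879128e-03
 8.02169523e+01 5.67820467e+01]
[[ 1.000e+00  2.000e-04 -3.000e-04  4.000e-04]
 [-4.000e-04  2.499e-01 -9.683e-01 -1.626e-01]
 [-1.000e-04  9.683e-01  2.499e-01  6.710e-02]
 [ 0.000e+00  0.000e+00  0.000e+00  1.000e+00]] [[319.38077714   0.         318.40112096]
 [  0.         319.38077714 199.58750206]
 [  0.           0.           1.        ]]
```

Emit:
send_rows(moves="40 15 0 -28 0;40 15 0 -28 0;40 15 0 -28 0;40 15 0 -28 0;40 15 0 -28 0;40 15 0 -28 0;40 15 0 -28 0;40 15 0 -28 0;40 15 0 -28 0;40 15 0 -28 0;40 15 0 -28 0;40 15 0 -28 0;40 15 0 -28 0;40 15 0 -28 0;40 15 0 -24 0;40 0 20 0 0;40 0 20 0 0;40 0 10 0 0;40 0 0 0 0")

```text
time_s: 3.35
position: [0.468, 0.1579, 0.2695]
tcp_rot: [[1.0, -0.007, -0.001], [0.001, -0.001, 1.0], [-0.007, -1.0, -0.001]]
force: [-0.9, 0.9, 0.7]
opening: 0.461
```

```bash
cat >> h.py <<'E'
def wrist(name=None):
    from rig import read_state,capture
    s=read_state();c=capture("wrist");T=np.eye(4);T[:3,:3]=s['tcp_rot'];T[:3,3]=s['position'];T=T@c['tool_from_camera']
    c['rotation'],c['origin']=T[:3,:3],T[:3,3]
    if name: cv2.imwrite(f"pics/{name}.png",c['image'])
    print("t",round(s['time_s'],2),"tcp",s['position'].round(4) if hasattr(s['position'],'round') else s['position'],"F",np.round(s['force'],1),"op",round(s['opening'],3));return s,c
def caps(c,which,lim=.6):
    P=cloud(c);k,l,st,ce=cv2.connectedComponentsWithStats(hue(c['image'],which).astype(np.uint8))
    for i in range(1,k):
        m=(l==i)&(c['z_map']>0)
        if m.sum()>60:
            p=P[m];top=np.percentile(p[:,2],90);q=p[p[:,2]>top-.004]
            (x,y),r=cv2.minEnclosingCircle((q[:,:2]*1000).astype(np.float32))
            print(which,m.sum(),ce[i].round(),"top",top.round(4),"n",len(q),"mean",q.mean(0).round(4),"circ",round(x,1),round(y,1),round(r,1),"med",np.median(q,0)[:2].round(4))
E
python3 - <<'E'
from h import *
s,c=wrist("w1");caps(c,"red")
P=cloud(c)
for z in(.108,.057):
    m=abs(P[...,2]-z)<.004;q=P[m];q=q[np.hypot(q[:,0]-.471,q[:,1]-.16)<.035];
    if len(q):print(z,len(q),q.min(0),q.max(0),cv2.minEnclosingCircle((q[:,:2]*1000).astype(np.float32)))
E
```

```text
t 3.35 tcp [0.468  0.1579 0.2695] F [-0.9  0.9  0.7] op 0.461
red 251 [297.  56.] top 0.1337 n 203 mean [0.4482 0.2774 0.1327] circ 447.6 278.6 12.4 med [0.4487 0.2761]
red 202 [324. 187.] top 0.1722 n 131 mean [0.4724 0.1659 0.1711] circ 472.5 164.0 9.6 med [0.4724 0.1676]
red 543 [224. 267.] top 0.3611 n 344 mean [0.4449 0.1874 0.3597] circ 445.0 187.0 6.9 med [0.445  0.1876]
red 545 [413. 267.] top 0.3607 n 350 mean [0.4932 0.1872 0.3593] circ 493.4 186.6 6.7 med [0.4931 0.1875]
red 4530 [383. 314.] top 0.3696 n 3842 mean [0.4805 0.1813 0.368 ] circ 480.8 180.6 41.7 med [0.4805 0.1813]
0.108 495 [0.45346531 0.14834702 0.10402715] [0.49176394 0.18298787 0.1119623 ] ((472.5606994628906, 163.76864624023438), 19.586294174194336)
0.057 313 [0.4497551  0.15780356 0.05300794] [0.49642047 0.18743718 0.06011551] ((472.74853515625, 163.89743041992188), 23.787353515625)
```

View pics/w1.png

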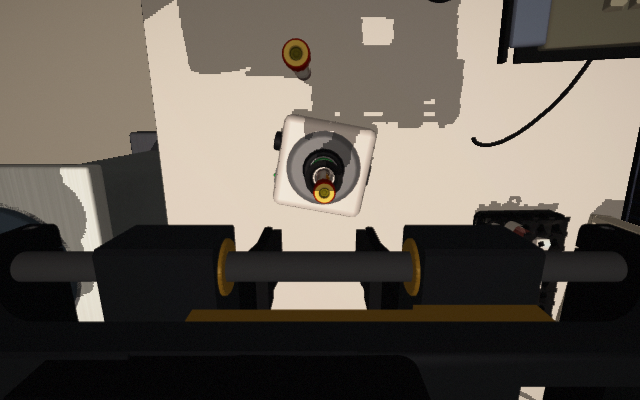

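The tube at pixel (324,187) and the cup rim share an axis at about (0.4725, 0.164). I'll descend onto the cap.

Emit:
send_rows(moves="40 4.5 10 6 0;40 0 25 0 0;40 0 25 0 0;40 0 20 0 0;40 0 10 0 0;40 0 0 0 0;40 0 0 0 0")

```text
time_s: 3.98
position: [0.4752, 0.1651, 0.1825]
tcp_rot: [[1.0, 0.0, -0.001], [0.001, 0.0, 1.0], [0.0, -1.0, 0.0]]
force: [0.4, -0.3, 0.8]
opening: 0.459
```

```bash
python3 - <<'E'
from h import *
for i in range(3): s,c=wrist("w2");caps(c,"red")
E
```

```text
t 3.98 tcp [0.4752 0.1651 0.1825] F [ 0.4 -0.3  0.8] op 0.459
red 444 [276.  42.] top 0.1338 n 375 mean [0.449  0.277  0.1328] circ 447.6 278.8 12.4 med [0.4505 0.2756]
red 414 [313. 227.] top 0.1718 n 243 mean [0.4725 0.1686 0.1723] circ 472.0 177.0 21.0 med [0.4726 0.1701]
red 547 [224. 267.] top 0.274 n 340 mean [0.4515 0.1943 0.2726] circ 450.8 193.9 6.7 med [0.4515 0.1946]
red 553 [413. 267.] top 0.274 n 347 mean [0.4998 0.1945 0.2726] circ 499.9 194.0 6.8 med [0.4997 0.1948]
red 4656 [388. 314.] top 0.2827 n 3915 mean [0.4878 0.1885 0.281 ] circ 487.4 187.5 41.8 med [0.4884 0.1885]
t 4.03 tcp [0.4757 0.1651 0.1831] F [0.3 0.2 0.1] op 0.463
red 449 [275.  42.] top 0.1337 n 371 mean [0.4488 0.2773 0.1326] circ 447.4 279.0 12.4 med [0.4502 0.2761]
red 405 [312. 227.] top 0.1719 n 231 mean [0.4723 0.1684 0.1726] circ 472.3 176.8 21.1 med [0.4725 0.1699]
red 543 [224. 267.] top 0.2746 n 349 mean [0.4518 0.1945 0.2732] circ 451.9 194.2 6.9 med [0.4519 0.1947]
red 541 [413. 267.] top 0.2746 n 348 mean [0.5001 0.1945 0.2733] circ 500.4 194.2 6.8 med [0.5    0.1949]
red 4656 [387. 314.] top 0.2834 n 3924 mean [0.4881 0.1884 0.2817] circ 487.5 187.7 41.6 med [0.4884 0.1884]
t 4.08 tcp [0.476  0.165  0.1835] F [0.  0.1 0. ] op 0.458
red 444 [275.  42.] top 0.134 n 372 mean [0.4488 0.2772 0.1328] circ 447.6 278.7 12.4 med [0.45   0.2755]
red 408 [312. 227.] top 0.1719 n 241 mean [0.4725 0.1684 0.1729] circ 472.0 176.6 20.9 med [0.4731 0.1699]
red 545 [224. 267.] top 0.2749 n 344 mean [0.452  0.1945 0.2736] circ 451.8 193.9 6.8 med [0.4521 0.1948]
red 543 [413. 267.] top 0.2751 n 343 mean [0.5003 0.1943 0.2737] circ 500.4 193.9 6.9 med [0.5002 0.1946]
red 4631 [387. 314.] top 0.2838 n 3895 mean [0.4884 0.1883 0.2822] circ 487.6 187.7 41.6 med [0.489  0.1883]
```

Emit:
send_rows(moves="40 -3.3 10 -1 0;40 0 20 0 0;40 0 10 0 0;40 0 0 0 0;0 0 0 0 0;0 0 0 0 0;0 0 0 0 0;0 0 0 0 0;0 0 0 0 0;0 0 0 0 0")

```text
time_s: 4.97
position: [0.4721, 0.1637, 0.1432]
tcp_rot: [[1.0, 0.002, 0.001], [-0.001, 0.0, 1.0], [0.002, -1.0, 0.0]]
force: [0.0, -0.7, 2.4]
opening: 0.205
```

Emit:
send_rows(moves="0 0 -3 0 0;0 0 -10 0 0;0 0 -15 0 0;0 0 -20 0 0;0 0 -20 0 0;0 0 -10 0 0;0 0 0 0 0")

```text
time_s: 5.55
position: [0.473, 0.1639, 0.223]
tcp_rot: [[1.0, 0.005, 0.001], [-0.001, 0.001, 1.0], [0.005, -1.0, 0.001]]
force: [1.2, 0.7, -0.5]
opening: 0.207
```

```bash
python3 - <<'E'
from h import *
s,c=wrist("w3");caps(c,"red");P=cloud(c)
m=abs(P[...,2]-.108)<.004;q=P[m];q=q[np.hypot(q[:,0]-.471,q[:,1]-.16)<.035]
print(len(q),q.min(0),q.max(0),cv2.minEnclosingCircle((q[:,:2]*1000).astype(np.float32)))
E
```

```text
t 5.55 tcp [0.473  0.1639 0.223 ] F [ 1.2  0.7 -0.5] op 0.207
red 324 [285.  53.] top 0.1338 n 266 mean [0.4487 0.2774 0.1326] circ 447.7 278.9 12.4 med [0.4501 0.2761]
red 84 [324. 224.] top 0.2128 n 23 mean [0.4769 0.1687 0.2128] circ 477.3 168.4 3.2 med [0.4768 0.1688]
red 472 [318. 243.] top 0.25 n 153 mean [0.4733 0.1728 0.2489] circ 473.3 170.8 6.8 med [0.4736 0.1729]
red 385 [267. 267.] top 0.3145 n 272 mean [0.4599 0.1934 0.3132] circ 459.7 192.7 6.7 med [0.46   0.1937]
red 388 [370. 267.] top 0.3147 n 264 mean [0.486  0.1933 0.3134] circ 486.0 193.0 6.9 med [0.4859 0.1936]
red 61 [535. 248.] top 0.0666 n 20 mean [0.7133 0.0929 0.0655] circ 713.5 93.0 2.9 med [0.713  0.0929]
red 288 [520. 292.] top 0.0827 n 77 mean [0.6943 0.047  0.082 ] circ 697.2 44.5 7.5 med [0.6937 0.0483]
red 4538 [334. 314.] top 0.3232 n 3943 mean [0.4744 0.1871 0.3215] circ 473.1 186.4 41.8 med [0.4751 0.1871]
684 [0.45313931 0.14671728 0.10401586] [0.49170914 0.18339904 0.11014826] ((472.5282897949219, 163.95556640625), 19.63007354736328)
```

View pics/w3.png

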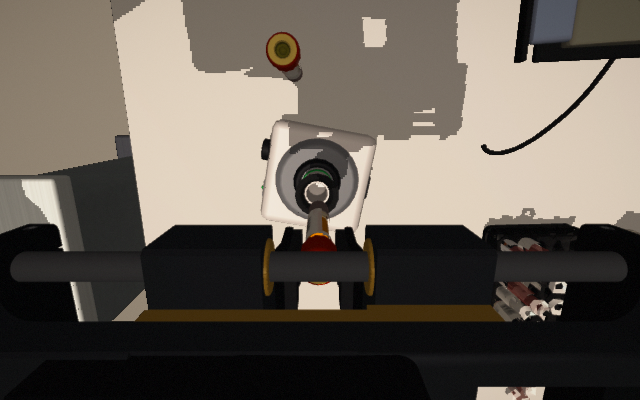

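Emit:
send_rows(moves="0 0 -5 -15 0;0 0 -5 -25 0;0 0 -5 -25 0;0 0 -5 -25 0;0 0 0 -25 0;0 0 0 -25 0;0 0 0 -25 0;0 1 0 -25 0;0 1 0 -20 0;0 1 0 -14 0;0 0 0 0 0;0 0 0 0 0")

```text
time_s: 6.6
position: [0.4735, -0.0604, 0.2395]
tcp_rot: [[1.0, -0.002, 0.003], [-0.003, 0.001, 1.0], [-0.002, -1.0, 0.001]]
force: [-1.0, 0.3, 0.0]
opening: 0.207
```

```bash
cat >> h.py <<'E'
def ortho(c,x0,x1,y0,y1,zw,s=4):
    """rectify plane z=zw: s px/mm, row 0 = y1, col 0 = x0 (mm)"""
    W,H=int((x1-x0)*s),int((y1-y0)*s)
    X,Y=np.meshgrid(x0+(np.arange(W)+.5)/s,y1-(np.arange(H)+.5)/s)
    p=np.stack([X/1000,Y/1000,np.full_like(X,zw)],-1)-c['origin'];p=p@c['rotation'];K=c['mtx']
    u=K[0,0]*p[...,0]/-p[...,2]+K[0,2];v=K[1,1]*-p[...,1]/-p[...,2]+K[1,2]
    return cv2.remap(c['image'],u.astype(np.float32),v.astype(np.float32),1)
E
python3 - <<'E'
from h import *
s,c=wrist();caps(c,"blue");caps(c,"red");P=cloud(c)
m=(abs(P[...,2]-.082)<.004)&(abs(P[...,0]-.475)<.03)&(P[...,1]<.0);q=P[m];print(len(q),q.min(0),q.max(0),np.median(q,0))
o=ortho(c,430,520,-290,-80,.082,2.8);cv2.imwrite("pics/o.png",np.hstack([cv2.resize(c['image'],None,fx=.85,fy=.85),np.zeros((340,4,3),np.uint8)]) )
a=cv2.imread("pics/o.png");h=max(a.shape[0],o.shape[0]);A=np.zeros((h,a.shape[1]+o.shape[1],3),np.uint8);A[:a.shape[0],:a.shape[1]]=a;A[:o.shape[0],a.shape[1]:]=o;cv2.imwrite("pics/o.png",A);print(A.shape)
E
```

```text
t 6.6 tcp [ 0.4735 -0.0604  0.2395] F [-1.   0.3  0. ] op 0.207
red 217 [555.  36.] top 0.0757 n 70 mean [0.6909 0.0817 0.0749] circ 701.8 83.6 14.9 med [0.6894 0.0805]
red 305 [543.  78.] top 0.0823 n 78 mean [0.693  0.0427 0.0816] circ 695.4 42.9 6.6 med [0.6929 0.0425]
red 73 [563.  99.] top 0.0765 n 39 mean [0.7152 0.0241 0.0751] circ 718.4 24.8 6.1 med [0.7148 0.0243]
red 138 [520. 158.] top 0.0597 n 41 mean [ 0.6946 -0.0369  0.0586] circ 697.6 -38.1 7.0 med [ 0.6942 -0.0364]
red 115 [542. 194.] top 0.0742 n 40 mean [ 0.7155 -0.0749  0.0732] circ 717.7 -76.3 5.9 med [ 0.7149 -0.0748]
red 145 [538. 215.] top 0.0718 n 41 mean [ 0.7163 -0.0979  0.0712] circ 718.9 -99.2 5.7 med [ 0.716  -0.0976]
red 88 [325. 224.] top 0.2293 n 23 mean [ 0.4774 -0.0558  0.2287] circ 477.8 -55.9 3.3 med [ 0.4772 -0.0557]
red 474 [318. 243.] top 0.2665 n 149 mean [ 0.474  -0.0515  0.2655] circ 474.1 -53.5 6.8 med [ 0.4739 -0.0514]
red 394 [267. 267.] top 0.3312 n 267 mean [ 0.4612 -0.0309  0.3299] circ 461.1 -31.6 7.0 med [ 0.4613 -0.0306]
red 388 [370. 267.] top 0.3311 n 265 mean [ 0.4873 -0.0311  0.3298] circ 487.3 -31.6 6.7 med [ 0.4872 -0.0307]
red 63 [321. 285.] top 0.2683 n 29 mean [ 0.4742 -0.0649  0.2737] circ 475.5 -52.3 17.1 med [ 0.4743 -0.0684]
red 4769 [334. 313.] top 0.3397 n 3914 mean [ 0.4751 -0.0373  0.3381] circ 474.3 -37.7 41.4 med [ 0.4755 -0.0373]
612 [ 0.46258927 -0.2042201   0.07804251] [ 0.49647744 -0.09233833  0.08579592] [ 0.4873052  -0.17720986  0.08255995]
(588, 799, 3)
```

View pics/o.png

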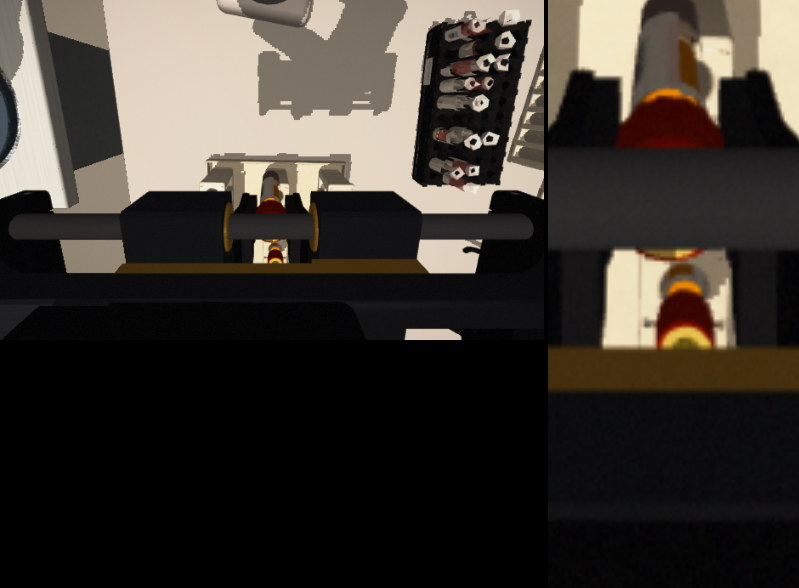

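Emit:
send_rows(moves="0 -5 0 -15 0;0 -5 0 -20 0;0 -5 0 -20 0;0 -5 0 -20 0;0 -5 0 -20 0;0 -5 0 -20 0;0 -5 0 -20 0;0 -5 0 -20 0;0 -5 0 -15 0;0 0 0 0 0;0 0 0 0 0")

```text
time_s: 7.57
position: [0.4291, -0.2294, 0.2402]
tcp_rot: [[1.0, -0.001, 0.001], [-0.001, 0.002, 1.0], [-0.001, -1.0, 0.002]]
force: [-0.3, 0.9, 0.0]
opening: 0.202
```

```bash
python3 - <<'E'
from h import *
s,c=wrist();caps(c,"blue");P=cloud(c)
m=(abs(P[...,2]-.082)<.004)&(abs(P[...,0]-.475)<.03)&(P[...,1]<.0);q=P[m];print(len(q),np.percentile(q,[1,99],axis=0),np.median(q,0))
o=ortho(c,430,520,-240,-80,.082,3.5);a=cv2.resize(c['image'],None,fx=.75,fy=.75)
A=np.zeros((560,480+o.shape[1],3),np.uint8);A[:300,:480]=a;A[:,480:]=o;cv2.imwrite("pics/o2.png",A);print(A.shape)
# dark holes
g=cv2.cvtColor(ortho(c,430,520,-240,-80,.082,4),6);np.save("g.npy",g)
b=(cv2.GaussianBlur(g,(0,0),2)<90).astype(np.uint8)
k,l,st,ce=cv2.connectedComponentsWithStats(b)
for i in range(1,k):
    if 1500<st[i,4]<9000: x,y,w,h=st[i,:4];print("hole ctr",430+(x+w/2)/4,-80-(y+h/2)/4,"size",w/4,h/4,st[i,4])
E
```

```text
t 7.57 tcp [ 0.4291 -0.2294  0.2402] F [-0.3  0.9  0. ] op 0.202
blue 372 [369. 193.] top 0.1168 n 306 mean [ 0.4773 -0.2314  0.1156] circ 477.1 -231.5 9.5 med [ 0.4775 -0.2316]
3937 [[ 0.46196303 -0.27464206  0.07838752]
 [ 0.49535653 -0.09411163  0.08419795]] [ 0.47583998 -0.16671767  0.08234702]
(560, 795, 3)
hole ctr 458.25 -104.625 size 13.5 18.75 1548
hole ctr 480.375 -109.375 size 17.75 17.75 3683
hole ctr 480.0 -133.75 size 17.0 17.5 3142
hole ctr 480.625 -158.25 size 14.75 17.5 2847
hole ctr 482.25 -185.0 size 24.5 22.5 3275
hole ctr 484.375 -185.375 size 11.25 11.25 1602
hole ctr 478.0 -207.75 size 15.5 16.5 2714
hole ctr 481.25 -231.375 size 22.5 17.25 4515
```

View pics/o2.png

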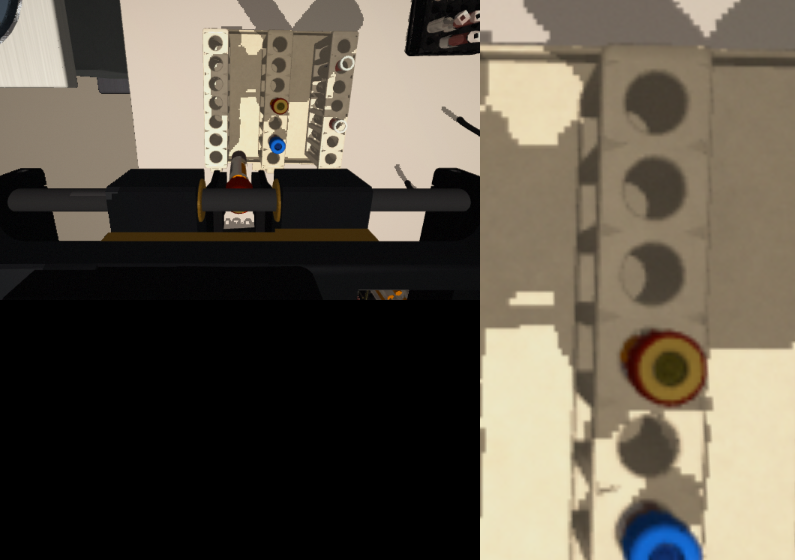

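Wells are clear in the rectified view: well 2 (y=+52.5) is centred at about (0.4797, -0.1337) and the blue cap at (0.4773, -0.2315). I'll put the red tube in well 2.

Emit:
send_rows(moves="0 7 0 15 0;0 7 0 15 0;0 7 0 15 0;0 7 5 15 0;0 7 10 15 0;0 7 10 11 0;0 5 10 6 0;0 3.5 10 3.8 0;0 0 10 0 0;0 0 0 0 0;0 0 0 0 0;0 0 0 0 0")

```text
time_s: 8.62
position: [0.4799, -0.1348, 0.1856]
tcp_rot: [[1.0, 0.0, 0.001], [-0.001, -0.0, 1.0], [0.0, -1.0, -0.0]]
force: [-0.2, 0.7, -0.4]
opening: 0.202
```

```bash
python3 - <<'E'
from h import *
for i in range(4): s,c=wrist()
print(np.round(s['tcp_rot'],3))
E
```

```text
t 8.62 tcp [ 0.4799 -0.1348  0.1856] F [-0.2  0.7 -0.4] op 0.202
t 8.67 tcp [ 0.4801 -0.135   0.186 ] F [-0.  -0.6 -0.3] op 0.203
t 8.72 tcp [ 0.4801 -0.1351  0.186 ] F [-0.1  0.1 -0.1] op 0.206
t 8.77 tcp [ 0.4801 -0.1351  0.1861] F [-1.  -0.1  0. ] op 0.202
[[ 1.     0.001  0.001]
 [-0.001 -0.001  1.   ]
 [ 0.001 -1.    -0.001]]
```

Emit:
send_rows(moves="0 -0.4 10 1.3 0;0 0 10 0 0;0 0 5 0 0;0 0 5 0 0;0 0 5 0 0;0 0 5 0 0;0 0 0 0 0;0 0 0 0 0")

```text
time_s: 9.48
position: [0.4793, -0.1333, 0.1454]
tcp_rot: [[1.0, -0.0, 0.001], [-0.001, 0.0, 1.0], [-0.0, -1.0, 0.0]]
force: [-0.4, 0.1, 0.2]
opening: 0.206
```

Foot is about 12 mm below the rim with no force. Continuing down.

Emit:
send_rows(moves="0 0 8 0 0;0 0 8 0 0;0 0 8 0 0;0 0 8 0 0;0 0 8 0 0;0 0 8 0 0;0 0 4 0 0;0 0 3 0 0;0 0 0 0 0;0 0 0 0 0")

```text
time_s: 10.32
position: [0.4794, -0.1333, 0.0905]
tcp_rot: [[1.0, -0.0, 0.001], [-0.001, 0.0, 1.0], [-0.0, -1.0, 0.0]]
force: [0.6, -0.1, -0.2]
opening: 0.202
```

Emit:
send_rows(moves="0 0 2 0 0;0 0 0 0 0;24 0 0 0 0;30 0 0 0 0;36 0 0 0 0;40 0 0 0 0;40 0 0 0 0;40 0 0 0 0")

```text
time_s: 10.98
position: [0.4794, -0.1333, 0.0886]
tcp_rot: [[1.0, 0.0, 0.001], [-0.001, -0.0, 1.0], [0.0, -1.0, -0.0]]
force: [0.7, -0.0, -0.5]
opening: 0.448
```

Emit:
send_rows(moves="40 0 -5 0 0;40 0 -10 0 0;40 0 -15 0 0;40 0 -20 0 0;40 0 -20 0 0;40 0 -20 -10 0;40 -5 -10 -20 0;40 -5 0 -20 0;40 -5 0 -20 0;40 -5 0 -20 0;40 -5 0 -20 0;40 0 0 0 0;40 0 0 0 0")

```text
time_s: 12.07
position: [0.4542, -0.244, 0.1893]
tcp_rot: [[1.0, 0.001, 0.003], [-0.003, -0.0, 1.0], [0.001, -1.0, -0.0]]
force: [-0.0, 0.2, 0.0]
opening: 0.46
```

```bash
python3 - <<'E'
from h import *
for i in range(3): s,c=wrist("w5")
caps(c,"red");caps(c,"blue")
E
```

```text
t 12.07 tcp [ 0.4542 -0.244   0.1893] F [-0.   0.2  0. ] op 0.46
t 12.12 tcp [ 0.4541 -0.243   0.1891] F [ 0.2 -0.3 -0.5] op 0.458
t 12.17 tcp [ 0.4541 -0.2425  0.1889] F [0.7 0.4 0.7] op 0.462
red 233 [632.  26.] top 0.0628 n 84 mean [ 0.7161 -0.1014  0.0615] circ 718.7 -101.2 5.8 med [ 0.7159 -0.1013]
red 219 [354.  56.] top 0.1166 n 194 mean [ 0.479  -0.1342  0.1155] circ 479.7 -133.3 9.7 med [ 0.4783 -0.1348]
red 70 [445.  68.] top 0.086 n 36 mean [ 0.554  -0.1364  0.0846] circ 556.3 -135.3 5.7 med [ 0.5533 -0.1368]
red 189 [350. 127.] top 0.1166 n 171 mean [ 0.4781 -0.1825  0.1156] circ 478.8 -183.0 9.6 med [ 0.4776 -0.1815]
red 65 [436. 156.] top 0.0866 n 31 mean [ 0.5531 -0.2074  0.0852] circ 555.7 -208.0 5.7 med [ 0.5524 -0.2072]
red 539 [224. 267.] top 0.2803 n 348 mean [ 0.4304 -0.2131  0.279 ] circ 430.6 -213.2 6.8 med [ 0.4305 -0.2129]
red 536 [413. 267.] top 0.2804 n 342 mean [ 0.4787 -0.2133  0.279 ] circ 479.1 -213.8 6.8 med [ 0.4787 -0.2132]
red 4500 [383. 314.] top 0.2891 n 3874 mean [ 0.4667 -0.2192  0.2875] circ 465.9 -219.7 41.4 med [ 0.4671 -0.2192]
blue 530 [348. 192.] top 0.1168 n 456 mean [ 0.4775 -0.2314  0.1156] circ 477.5 -231.8 9.6 med [ 0.4776 -0.2316]
```

View pics/w5.png

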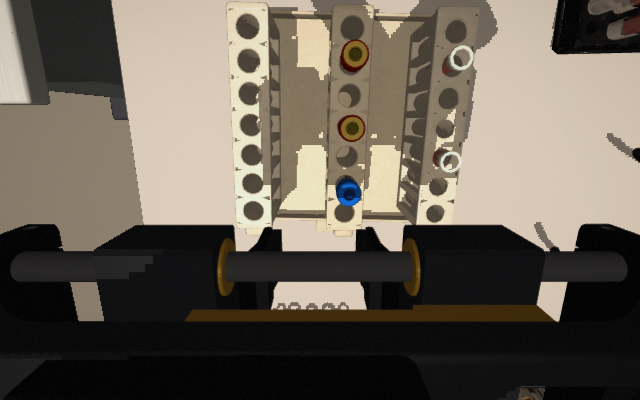

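Red tube now stands in well 2 (pixel 354,56) with its cap at the same height as its neighbours. Next is the blue tube.

Emit:
send_rows(moves="40 8 0 5 0;40 8 0 5.8 0;40 7.3 0 0 0;40 0 10 0 0;40 0 15 0 0;40 0 15 0 0;40 0 10 0 0;40 0 0 0 0;40 0 0 0 0")

```text
time_s: 12.97
position: [0.4773, -0.2321, 0.1377]
tcp_rot: [[1.0, -0.002, 0.0], [-0.0, 0.001, 1.0], [-0.002, -1.0, 0.001]]
force: [-0.5, 0.2, -0.9]
opening: 0.459
```

```bash
python3 - <<'E'
from h import *
for i in range(3): s,c=wrist()
caps(c,"blue")
E
```

```text
t 12.97 tcp [ 0.4773 -0.2321  0.1377] F [-0.5  0.2 -0.9] op 0.459
t 13.02 tcp [ 0.4778 -0.2326  0.1384] F [-0.2  1.   0.8] op 0.459
t 13.07 tcp [ 0.4781 -0.2328  0.1389] F [-0.4  0.2  0.1] op 0.461
blue 848 [317. 224.] top 0.1167 n 691 mean [ 0.4776 -0.2311  0.1155] circ 477.7 -231.6 9.7 med [ 0.4776 -0.2313]
```

Emit:
send_rows(moves="40 -0.5 15 1.2 0;40 0 15 0 0;40 0 12 0 0;40 0 8 0 0;40 0 0 0 0;0 0 0 0 0;0 0 0 0 0;0 0 0 0 0;0 0 0 0 0;0 0 0 0 0;0 0 0 0 0")

```text
time_s: 14.03
position: [0.4775, -0.2316, 0.0892]
tcp_rot: [[1.0, 0.001, 0.001], [-0.001, -0.001, 1.0], [0.001, -1.0, -0.001]]
force: [-0.3, 0.9, 3.1]
opening: 0.207
```

Emit:
send_rows(moves="0 0 -3 0 0;0 0 -8 0 0;0 0 -15 0 0;0 0 -20 0 0;0 0 -25 0 0;0 0 -25 0 0;0 0 -25 0 0;0 0 -20 0 0;0 0 -15 0 0;0 0 0 0 0;0 0 0 0 0")

```text
time_s: 14.95
position: [0.4773, -0.2314, 0.2454]
tcp_rot: [[1.0, 0.002, 0.001], [-0.001, -0.001, 1.0], [0.002, -1.0, -0.001]]
force: [-0.1, 0.0, -0.8]
opening: 0.209
```

Emit:
send_rows(moves="0 0 0 15 0;0 0 0 25 0;0 0 0 28 0;0 0 0 28 0;0 0 0 28 0;0 -1 0 28 0;0 -1 0 28 0;0 -1 0 28 0;0 -1 0 28 0;0 -0.5 0 28 0;0 0 0 28 0;0 0 0 28 0;0 0 0 28 0;0 0 0 25 0;0 0 0 15 0;0 0 0 7 0;0 0 0 0 0;0 0 0 0 0;0 0 0 0 0")

```text
time_s: 16.53
position: [0.4724, 0.163, 0.244]
tcp_rot: [[1.0, -0.001, 0.001], [-0.001, -0.001, 1.0], [-0.001, -1.0, -0.001]]
force: [-0.0, -0.0, -0.1]
opening: 0.207
```

```bash
python3 - <<'E'
from h import *
for i in range(4): s,c=wrist("w6")
caps(c,"blue");P=cloud(c)
m=abs(P[...,2]-.108)<.004;q=P[m];q=q[np.hypot(q[:,0]-.4725,q[:,1]-.164)<.03]
print(len(q),q.min(0),q.max(0),cv2.minEnclosingCircle((q[:,:2]*1000).astype(np.float32)))
E
```

```text
t 16.53 tcp [0.4724 0.163  0.244 ] F [-0.  -0.  -0.1] op 0.207
t 16.58 tcp [0.4726 0.1628 0.2442] F [ 0.7 -0.2 -0.1] op 0.207
t 16.63 tcp [0.4728 0.1627 0.2443] F [ 0.4  0.6 -1. ] op 0.204
t 16.68 tcp [0.4729 0.1628 0.2444] F [-0.   1.  -0.6] op 0.206
blue 450 [318. 244.] top 0.271 n 162 mean [0.4734 0.175  0.2785] circ 473.3 181.7 14.2 med [0.4736 0.1715]
634 [0.45286064 0.14627871 0.10402087] [0.4912974  0.18342157 0.11051105] ((472.1395263671875, 163.73728942871094), 19.767724990844727)
```

View pics/w6.png

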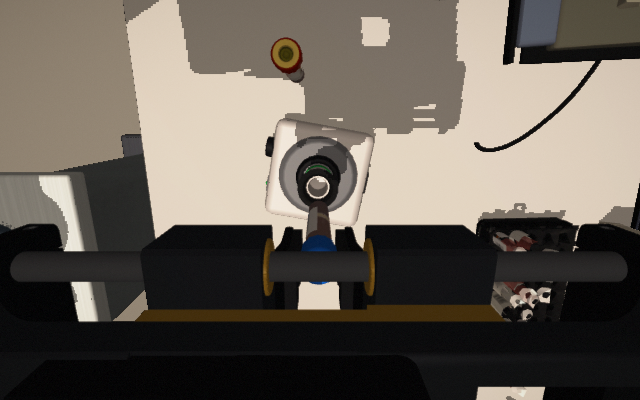

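Blue tube held straight, its foot just above the cup (pixel 318,186). Correcting by 1 mm and lowering.

Emit:
send_rows(moves="0 -0.4 10 1 0;0 0 15 0 0;0 0 15 0 0;0 0 10 0 0;0 0 5 0 0;0 0 5 0 0;0 0 5 0 0;0 0 5 0 0;0 0 0 0 0;0 0 0 0 0")

```text
time_s: 17.57
position: [0.4725, 0.1647, 0.1746]
tcp_rot: [[1.0, -0.0, 0.001], [-0.001, -0.0, 1.0], [-0.0, -1.0, -0.0]]
force: [0.0, -0.7, -0.6]
opening: 0.204
```

Emit:
send_rows(moves="0 0 6 -0.6 0;0 0 6 0 0;0 0 6 0 0;0 0 5 0 0;0 0 3 0 0;0 0 0 0 0;0 0 0 0 0")

```text
time_s: 18.15
position: [0.4723, 0.1641, 0.1482]
tcp_rot: [[1.0, -0.001, 0.001], [-0.001, -0.0, 1.0], [-0.001, -1.0, -0.0]]
force: [0.1, -0.0, 0.5]
opening: 0.202
```

Emit:
send_rows(moves="0 0 2 0 0;0 0 2 0 0;0 0 2 0 0;0 0 1 0 0;0 0 1 0 0;0 0 0 0 0;0 0 0 0 0")

```text
time_s: 18.73
position: [0.4728, 0.1641, 0.1408]
tcp_rot: [[1.0, 0.001, 0.001], [-0.001, 0.0, 1.0], [0.001, -1.0, 0.0]]
force: [-0.5, 0.1, 3.6]
opening: 0.205
```

Emit:
send_rows(moves="0 0 1.5 0 0;0 0 1.5 0 0;0 0 1 0 0;0 0 1 0 0;0 0 0 0 0;0 0 0 0 0;0 0 0 0 0")

```text
time_s: 19.32
position: [0.4729, 0.1641, 0.1358]
tcp_rot: [[1.0, 0.001, 0.001], [-0.001, 0.0, 1.0], [0.001, -1.0, 0.0]]
force: [-0.1, 0.1, 5.8]
opening: 0.199
```

```bash
python3 - <<'E'
from h import *
f=[]
for i in range(6): s,c=wrist();f.append(s['force'][2])
print(np.mean(f));P=cloud(c);b=c['image']
q=P[(np.hypot(P[...,0]-.4725,P[...,1]-.164)<.024)&(P[...,2]>.075)&(P[...,2]<.12)];print(len(q),np.percentile(q[:,2],[50,90,97]))
E
```

```text
t 19.32 tcp [0.4729 0.1641 0.1358] F [-0.1  0.1  5.8] op 0.199
t 19.37 tcp [0.4728 0.1641 0.1358] F [-0.2 -0.6  4.9] op 0.206
t 19.42 tcp [0.4728 0.1641 0.1358] F [-0.4  0.5  5.8] op 0.2
t 19.47 tcp [0.4728 0.1641 0.1358] F [0.1 0.5 5.3] op 0.2
t 19.52 tcp [0.4728 0.1641 0.1358] F [ 0.3 -0.1  6.4] op 0.207
t 19.57 tcp [0.4728 0.1641 0.1358] F [-0.  -0.3  4.9] op 0.205
5.496012413034361
1662 [0.09877604 0.10500507 0.11643001]
```

Emit:
send_rows(moves="0 0 0.8 0 0;0 0 0.7 0 0;0 0 0 0 0;0 0 0 0 0;0 0 0 0 0")

```text
time_s: 20.03
position: [0.4729, 0.1641, 0.1344]
tcp_rot: [[1.0, 0.001, 0.001], [-0.001, 0.0, 1.0], [0.001, -1.0, 0.0]]
force: [0.4, -0.2, 6.5]
opening: 0.204
```

```bash
python3 - <<'E'
from h import *
from rig import capture
f=[]
for i in range(5): s,c=wrist("w7");f.append(s['force'][2])
print("Fz",np.mean(f));P=cloud(c)
r=np.hypot(P[...,0]-.4725,P[...,1]-.164)
q=P[(r<.0205)&(r>.013)&(P[...,2]>.085)&(P[...,2]<.115)];print("rim z",len(q),np.percentile(q[:,2],[10,50,90]))
print(np.histogram(q[:,2],15,(.085,.115))[0])
sc=capture("scene");tp=capture("top")
def green(im):
    h=cv2.cvtColor(im,40);return (h[...,0]>45)&(h[...,0]<85)&(h[...,1]>90)&(h[...,2]>25)
s0=dict(np.load("scene1.npz"))
print("green px scene before/after",green(s0['image'])[160:215,235:290].sum(),green(sc['image'])[160:215,235:290].sum(),"wrist",green(c['image'])[100:230,250:390].sum(), "wrist before",green(cv2.imread("pics/w6.png"))[100:230,250:390].sum())
L=cv2.resize(sc['image'][120:340,210:480],None,fx=1.5,fy=1.5,interpolation=2)
W=cv2.resize(c['image'][80:240,240:400],None,fx=2.4,fy=2.4,interpolation=2)
S=cv2.resize(sc['image'][140:220,225:305],None,fx=4,fy=4,interpolation=2)
A=np.zeros((600,790,3),np.uint8);A[:384,:384]=W;A[:320,390:710]=S;A2=cv2.resize(L,None,fx=.66,fy=.66);A[384:384+min(216,A2.shape[0]),:A2.shape[1]]=A2[:216]
T=tp['image'][140:250,150:480];A[400:400+T.shape[0],330:330+T.shape[1]]=T
cv2.imwrite("pics/fin.png",A)
E
```

```text
t 20.03 tcp [0.4729 0.1641 0.1344] F [ 0.4 -0.2  6.5] op 0.204
t 20.08 tcp [0.4729 0.1641 0.1344] F [-0.1  0.5  6.5] op 0.206
t 20.13 tcp [0.4729 0.1641 0.1344] F [-0.8  1.4  7. ] op 0.2
t 20.18 tcp [0.4729 0.1641 0.1344] F [-0.1  1.   6.2] op 0.2
t 20.23 tcp [0.4729 0.1641 0.1344] F [-0.2 -0.5  6.2] op 0.202
Fz 6.509896778411536
rim z 877 [0.09601905 0.09787348 0.0988416 ]
[  0   0   0   1  35 161 617  63   0   0   0   0   0   0   0]
green px scene before/after 0 0 wrist 130 wrist before 50
```

View pics/fin.png

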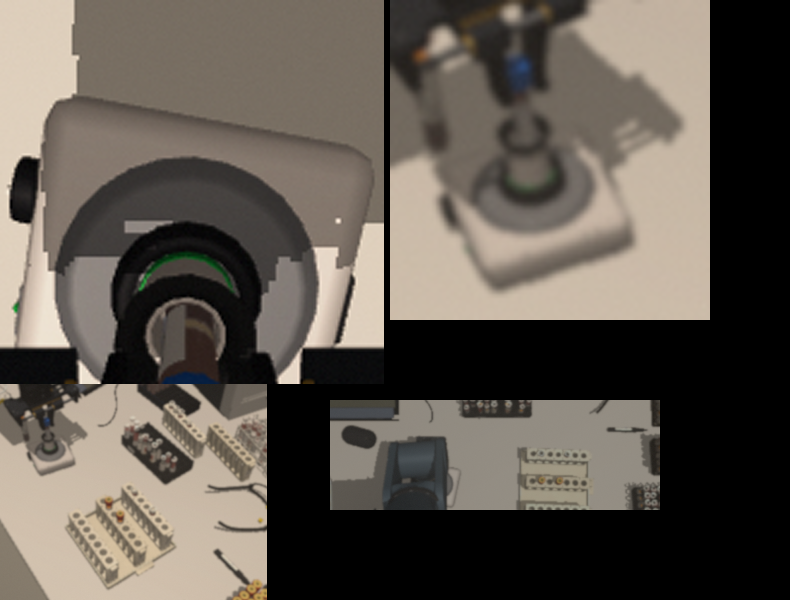

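A thin green crescent still shows at (185,265) in the crop, so I'll press a bit more.

Emit:
send_rows(moves="0 0 0.8 0 0;0 0 0.6 0 0;0 0 0.4 0 0;0 0 0 0 0;0 0 0 0 0;0 0 0 0 0")

```text
time_s: 20.88
position: [0.4729, 0.1641, 0.1327]
tcp_rot: [[1.0, 0.001, 0.001], [-0.001, 0.0, 1.0], [0.001, -1.0, 0.0]]
force: [-0.2, -1.0, 7.0]
opening: 0.203
```

```bash
cat >chk.py <<'E'
from h import *
f=[]
for i in range(5): s,c=wrist();f.append(s['force'][2])
print("Fz",np.mean(f));P=cloud(c)
r=np.hypot(P[...,0]-.4725,P[...,1]-.164)
q=P[(r<.0205)&(r>.013)&(P[...,2]>.08)&(P[...,2]<.115)];print("rim z",len(q),np.percentile(q[:,2],[10,50,90]))
h=cv2.cvtColor(c['image'],40);g=(h[...,0]>45)&(h[...,0]<85)&(h[...,1]>90)&(h[...,2]>25);ys,xs=np.nonzero(g[165:225,280:350]);print("green near collar",len(ys),ys.min()+165 if len(ys) else '',ys.max()+165 if len(ys) else '')
cv2.imwrite("pics/fin2.png",cv2.resize(c['image'][150:240,265:375],None,fx=6,fy=6,interpolation=2))
E
python3 chk.py
```

```text
t 20.88 tcp [0.4729 0.1641 0.1327] F [-0.2 -1.   7. ] op 0.203
t 20.93 tcp [0.473  0.1641 0.1327] F [-0.1 -1.1  8.5] op 0.206
t 20.98 tcp [0.4729 0.1641 0.1327] F [-0.4 -0.7  7. ] op 0.2
t 21.03 tcp [0.4729 0.1641 0.1327] F [-0.6  0.3  7.6] op 0.205
t 21.08 tcp [0.4729 0.1641 0.1327] F [-0.5  0.6  7.2] op 0.206
Fz 7.440526485022337
rim z 878 [0.09436296 0.09624868 0.0972658 ]
green near collar 118 185 201
```

View pics/fin2.png

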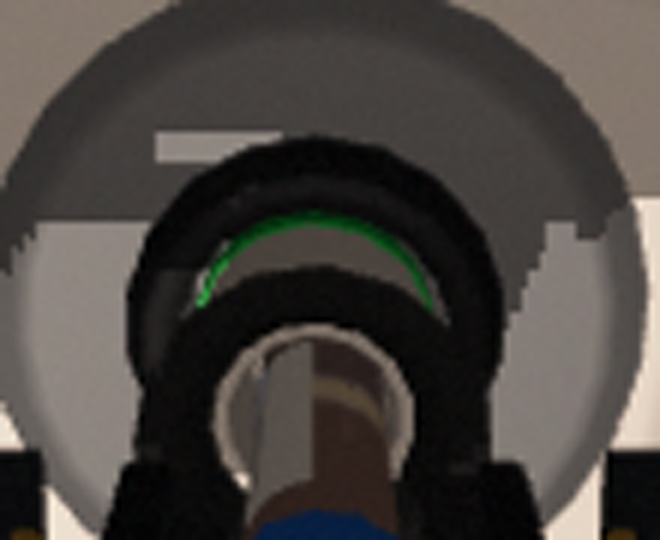

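```bash
python3 - <<'E'
from h import *
s,c=wrist();P=cloud(c);h=cv2.cvtColor(c['image'],40);g=(h[...,0]>45)&(h[...,0]<85)&(h[...,1]>90)&(h[...,2]>25)
g[:165]=0;g[225:]=0;g[:,:280]=0;g[:,350:]=0
p=P[g];r=np.hypot(p[:,0]-.4728,p[:,1]-.164)
print("green z",np.percentile(p[:,2],[5,25,50,75,95]).round(4),"r",np.percentile(r,[5,50,95]).round(4))
# collar top: column through centre
R=np.hypot(P[...,0]-.4728,P[...,1]-.164)
for u in(305,317,330):
    print(u,[(v,int(1e4*P[v,u,2])/10,int(1e4*R[v,u])/10,int(g[v,u])) for v in range(172,200)])
E
```

```text
t 21.13 tcp [0.4729 0.1641 0.1327] F [-0.7 -0.1  8. ] op 0.203
green z [0.0474 0.0505 0.0539 0.0549 0.0558] r [0.0149 0.0155 0.0161]
305 [(172, 44.9, 27.0, 0), (173, 45.5, 26.4, 0), (174, 45.9, 25.7, 0), (175, 47.3, 25.2, 0), (176, 49.5, 24.8, 0), (177, 51.0, 24.3, 0), (178, 53.7, 24.0, 0), (179, 53.8, 23.3, 0), (180, 56.6, 23.0, 0), (181, 56.9, 22.4, 0), (182, 57.3, 21.7, 0), (183, 56.7, 20.9, 0), (184, 57.3, 20.4, 0), (185, 57.5, 19.7, 0), (186, 57.2, 19.0, 0), (187, 57.7, 18.4, 0), (188, 56.1, 17.5, 0), (189, 50.6, 16.0, 1), (190, 53.0, 15.7, 1), (191, 54.3, 15.3, 1), (192, 56.8, 15.1, 0), (193, 62.0, 15.3, 0), (194, 64.5, 15.1, 0), (195, 68.5, 15.2, 0), (196, 71.5, 15.1, 0), (197, 96.4, 19.3, 0), (198, 95.7, 18.6, 0), (199, 97.8, 18.4, 0)]
317 [(172, 46.5, 25.4, 0), (173, 48.4, 24.9, 0), (174, 49.7, 24.4, 0), (175, 52.6, 24.1, 0), (176, 53.2, 23.4, 0), (177, 55.5, 23.1, 0), (178, 56.1, 22.4, 0), (179, 57.7, 22.0, 0), (180, 57.7, 21.2, 0), (181, 57.3, 20.3, 0), (182, 58.4, 19.8, 0), (183, 58.5, 19.0, 0), (184, 56.9, 17.9, 0), (185, 49.3, 15.6, 1), (186, 53.6, 15.7, 1), (187, 55.4,
[... 195 characters left out ...]
.1, 18.4, 0), (197, 96.5, 17.6, 0), (198, 96.7, 17.0, 0), (199, 96.4, 16.3, 0)]
330 [(172, 44.5, 27.0, 0), (173, 46.0, 26.4, 0), (174, 44.7, 25.5, 0), (175, 44.4, 24.7, 0), (176, 48.2, 24.6, 0), (177, 50.4, 24.2, 0), (178, 51.7, 23.6, 0), (179, 54.8, 23.4, 0), (180, 54.7, 22.7, 0), (181, 56.2, 22.2, 0), (182, 57.3, 21.7, 0), (183, 57.4, 21.1, 0), (184, 57.4, 20.4, 0), (185, 58.7, 19.9, 0), (186, 58.7, 19.2, 0), (187, 56.6, 18.2, 0), (188, 57.9, 17.8, 0), (189, 44.8, 15.1, 1), (190, 51.5, 15.5, 1), (191, 54.9, 15.4, 1), (192, 53.9, 14.6, 1), (193, 58.8, 14.8, 0), (194, 61.5, 14.6, 0), (195, 65.5, 14.7, 0), (196, 68.5, 14.6, 0), (197, 95.9, 19.2, 0), (198, 95.9, 18.6, 0), (199, 97.0, 18.3, 0)]
```

The green band's top edge is at about 55.5 mm, below the collar's top at about 57.3 mm; the crescent is only visible by looking down into the collar gap. Force and rim travel agree on a depth of about 11 mm, so I'll hand in.

```bash
python3 -c "
from rig import *
from h import *
t=capture('top')
for n in('pen','mouse_b'): print(n,[(np.round(d['bbox']).tolist(),round(d['p'],2)) for d in search_frame(t,n)][:2])
print(hand_in())"
```

```text
pen [([430.0, 170.0, 468.0, 170.0], 0.57)]
mouse_b [([162.0, 165.0, 197.0, 188.0], 0.59)]
the job is handed in; nothing more can be done
None
```

I finished the job and handed it in at about 21 s. The red-capped tube from the mixer stands released in the well at y = +52.5 mm of the middle carrier. The blue-capped tube is in the mixer's cup, still gripped and holding the cup down.

**Cup depth:** The last checks put the cup about 11 mm down:
- The push force was about 7.4 N, which corresponds to about 10.8 mm.
- The gripper had travelled about 12 mm below first contact.
- The cup's rim had dropped about 11–12 mm.
- The top of the green band measured about 1.7 mm below the top of the collar.

**What disagreed:** A thin green crescent still shows from above, through the gap inside the collar. By the depth reading it lies below the collar's top, so I took the band as sunk. Before the last push, the force pointed to a shallower depth than the gripper's travel did (about 6.5 against 9.4 mm), so I pressed about 3 mm further.

**Rest of the scene:** After the red tube was placed, its cap was level with the other tube's. The last pictures still showed both in their wells, and the pen and mouse unmoved to within about 2 pixels.

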